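Hang a keyhole soft jaw on a machine vise

TASK

Fit the tall aluminium soft jaw with the two keyhole slots to the machine vise: pick it up from the granite plate, ease it onto the two backed-out screws of the fixed jaw so that both heads pass through the round ends of the keyholes, then push it back and pull it straight down until the slots are fully home on the screws, and let go. Feel for the screws and do not force it: the soft jaw and the vise must not be pressed hard together at any time. Leave the hard jaw, the paste jar and the hex key where they are.

Things in the scene. Friction and masses are not known exactly. Their poses are not given: they have to be found in the camera images.
- fixed_jaw_top (a point): On the vise: middle of the top edge of the fixed jaw's face, 12.5 mm above jaw_face_mid. Midway between the two screws a spring plunger stands 3 mm proud of the face and pushes the soft jaw off it with 6 to 12 N: hold it back against that (its back 2 mm or less from the face) while it slides down. The rubbing then tends to keep it from sinking by itself: pull it down with some 5 to 15 N until it stops hard.
- soft_jaw_mid (a point): Centre of the loose soft jaw, a bare aluminium block 19 (x) x 100 (y) x 78 mm (z), about 0.36 kg, standing upright. -x: its back, which goes against the vise's fixed jaw; z: up, as hung. The top 42 mm is solid: hold it there, across the 19 mm, tips no deeper than 34 mm below the top edge so that they clear the fixed jaw when it is hung.
- keyholes_mid (a point): On the soft jaw: midway between the round ends of its two keyholes, in the back face, 13 mm above the lower edge. The keyholes are 60 mm apart in y: round end 18 mm wide, from it a slot 12 mm wide goes straight up, ending 18 mm above the round end's centre (13 mm of travel). Only the 6 mm of metal at the back has this outline; in front of it is a 19 mm wide counterbore open to the front.
- jaw_face_mid (a point): On the vise: middle (y) of the fixed jaw's upright face, at the height of the screw axes; x points out of the face into the vise's opening, z up. The two screws are 60 mm apart in y: shank 10 mm, head 16 mm across, its underside 8 mm and its top 17 mm off the face. Soft jaw home: its centre is 13 mm above this point; heads enter with it 26 mm above.
- vise: Grey 100 mm machine vise, bolted down, origin on the bench under the fixed jaw's face. Flat bed 55 mm high; screw axes 82.5 mm; jaw tops 95 mm; 110 mm open in x. The screws stand in a nut bar in a T-slot across the fixed jaw: the pair may be up to 10 mm off the middle either way in y, which the poses do not tell; the bar is stiff (25 N) to push along. Push and pull the soft jaw on it with under 25 N.
- granite: Fixed black granite surface plate, 229 (x) x 305 (y) x 51 mm high, origin under its centre. The soft jaw, the hard jaw and the paste jar stand on it.
- hard_jaw_mid (a point): Centre of the loose hard jaw taken off the vise: plain steel block 19 x 100 x 41 mm with two plain round holes, standing on the granite plate beside the soft jaw. Leave it.
- jar_mid (a point): Centre of the white paste jar with a wooden lid, 66 mm across, 64 mm high, on the granite plate on the robot's side. Leave it.
- hex_key_mid (a point): Middle of the dark L-shaped hex key, 8 mm thick, arms 120 and 35 mm, lying on the bench along the vise. Leave it.
There are look-alikes about, which are no part of the job. Leave any black or brown look-alike of the part that bears soft_jaw_mid alone.

How it is judged:
On the way, in this order (a step that is already met when the one before it is completed fails the run):
1. the soft jaw is lifted off the granite plate (height (world z) of soft_jaw_mid above 0.11 m), for 0.1 s.
2. both screw heads are through the round ends of the keyholes, the jaw pushed back to the vise (x of soft_jaw_mid in the frame of jaw_face_mid between 0.007 and 0.014 m and y of soft_jaw_mid in the frame of jaw_face_mid between -0.014 and 0.014 m and z of soft_jaw_mid in the frame of jaw_face_mid between 0.018 and 0.032 m), for 0.05 s.
3. the soft jaw is pulled down until it is home (x of soft_jaw_mid in the frame of jaw_face_mid between 0.0075 and 0.0135 m and y of soft_jaw_mid in the frame of jaw_face_mid between -0.014 and 0.014 m and z of soft_jaw_mid in the frame of jaw_face_mid between 0.011 and 0.015 m and angle between the x axis of soft_jaw_mid and the x axis of jaw_face_mid, either way round below 0.08 rad and angle between soft_jaw_mid's own z axis and vertical below 0.08 rad), for 0.1 s.
At the end, for the whole second after the job is handed in: The soft jaw hangs at rest on both screws, fully home: its centre 13 mm (within 2 mm) above the screw axes and within 3 mm sideways, its back within about 3 mm of the fixed jaw's face, upright and square to it within 0.08 rad, and released (all of step 3 and linear speed of soft_jaw below 0.01 m/s); the robot touches nothing.
It fails at once if the contact forces between the soft jaw and the vise (plunger and screws included) add up to more than 50 N (contact force between soft_jaw and vise above 50 N).
It fails at once if the hard jaw is moved by more than 25 mm (distance of hard_jaw_mid from where it was at the start of the episode above 0.025 m).
It fails at once if the paste jar is moved by more than 25 mm (distance of jar_mid from where it was at the start of the episode above 0.025 m).
It fails at once if the hex key is moved by more than 25 mm (distance of hex_key_mid from where it was at the start of the episode above 0.025 m).
It also fails if it takes over 64 s, if anything falls off the work surface, if the arm or the gripper's body presses on something with over 40 N, if the wrist force passes 120 N, or if a joint passes its speed limit or range.

ROBOT

A 7-joint arm with a two-finger parallel gripper is mounted at the origin on the work surface. World frame = base frame: x ahead of the robot, y to its left, z up, the work surface at z = 0. Lengths are in m, angles in rad, forces in N, time in s.
With the tool pointing down it reaches from about 0.425 to 0.95 m from the base axis. Payload 16.7 kg.
Tool frame: the origin (TCP) lies on the centre line of the jaws, within the pads' length; the fingertips stand ctrl.tip_reach ahead of it and the grasp point (between the pads) lies 2 mm behind it (ctrl.tip_reach is the distance from the TCP to the fingertips, in m); z points along the fingers, y is the line along which they close (so a half turn about z gives the same grasp; the last joint's range is limited). The gripper opens to 94 mm and grips with 3 to 60 N. Pads are 16 mm wide; open, the fingers measure 119 mm over their backs; the gripper's body (75 mm by 177 mm) begins 78 mm behind the grasp point.
Start: joints at [1.129, 0.426, 0.074, 1.606, -0.034, 1.111, -0.067], TCP at [0.194, -0.646, 0.222] pointing down, gripper open.
Joint ranges: [-2.85, 2.85], [-0.5, 2.14], [-1.23, 1.37], [0.21, 2.46], [-1.02, 4.16], [0.16, 2.05], [-2.73, 2.73]. Speed limits (rad/s): [1.89, 1.89, 2.39, 2.39, 3.01, 3.01, 3.01].

INTERFACE

Orientations are given as a rotation vector (axis times angle).
In Python, from plant import ctrl gives the robot as it stands.
- The arm moves only by the tool play_rows, never from a script. Its argument "commands" is a list of rows, each a list of 7 numbers: the shift along the tool's x, y, z in mm, then the turn, a rotation vector about the tool's x, y, z in degrees, then the closure, from 0 (fully open) to 1 (shut). A call has 1 to 12 rows; each row is the pose to reach, as a shift and turn from the pose commanded when the call began, along the tool's axes at that moment; what a row does not reach only later rows make up. A row lasts 1/10 s, in which the tool goes at most 50 mm and 8.59 degrees, less where a joint would pass 70% of its speed; a pose out of reach is approached as far as the arm can. A call with a gripper value outside its range is refused whole. The fingers move at their own pace and stop on an object; "grip_force" is the grip in N (left out, the last holds). Time passes only in rows, so rows that repeat a pose let the fingers close. It gives the time, the measured TCP pose, the force, the opening and the grip force at its end, in the units of the state.
- ctrl.get_state(): the state, without advancing time (a new reading comes with each control period).
- ctrl.camera(name): name is "scene" or "side" or "wrist"; returns the picture (400x640x3 uint8, red, green, blue); there is no depth.
- ctrl.calibration(name): a dict with "camera_matrix" (3x3 intrinsics, pixels), "xyz" and "rotation" of the camera in the world. Camera axes: x right, y down, z forward; pixel columns grow to the right and rows downward; lengths in m; the calibration is good to about 2 mm. A picture is of the moment at which its call begins: read the wrist's pose just before it. calibration takes no time and is no camera call; for the wrist camera it gives the pose at the moment of the call.
- ctrl.finish_job(): hands the job in; it is judged then, once.
The state is a dict: "t": time; "qpos": joint angles; "joint_velocities": joint speeds; "joint_efforts": joint torques, N m; "tcp_pos": TCP position; "orientation": TCP orientation; "contact_force": force on the tool from outside, world axes, zero at the start; "moment": the same for the moment, N m; "finger_gap": finger opening in m; "gripper_force": force on a finger pad.
Only numpy, scipy, OpenCV 4.12 (cv2) and the standard library are available. Lean on these libraries where they do the work, as an engineer would, in place of code of your own. Each camera call takes 0.05 s, during which the arm holds its last target. There are 200 camera calls.

## Working session

There is one attempt and no reset: what is moved stays moved. The work goes in short steps, Python scripts to look and compute and a tool call to move; the robot and the scene stay as the last step left them, time stands still between calls to the robot, and variables do not carry over. Pictures are saved under pics/ and viewed, at most 10 in all, crops included, and the job is handed in when it is done.

Besides the shell and the picture viewer there is one more tool, called after "Emit:" by a JSON object that holds its "name" and its "arguments", one argument or row to a line. play_rows: Moves the arm, as the interface text tells. Its arguments: {"type":"object","properties":{"commands":{"type":"array","items":{"type":"array","items":{"type":"number"}}},"grip_force":{"type":"number"}},"required":["commands"]}

```bash
mkdir -p pics; ls
python3 - <<'E'
from plant import ctrl
import cv2,numpy as np
s=ctrl.get_state();print(s);print(ctrl.tip_reach)
for n in("scene","side","wrist"):
    c=ctrl.calibration(n);print(n,c)
    cv2.imwrite(f"pics/{n}0.png",ctrl.camera(n)[:,:,::-1])
E
```

```text
pics
{'t': 0.0, 'qpos': array([ 1.12946201,  0.42674998,  0.07382809,  1.60661833, -0.03415207,
        1.11080436, -0.067098  ]), 'joint_velocities': array([ 0.00115678, -0.00146273,  0.00083073,  0.0002434 , -0.00029393,
        0.0006415 , -0.00053224]), 'joint_efforts': array([ 9.44456806e-04, -9.35810566e+01,  3.66749190e+00, -4.54184103e+01,
       -4.86762892e-02,  2.03228270e-02,  1.24430894e-04]), 'tcp_pos': array([ 0.19408001, -0.6460477 ,  0.22175792]), 'orientation': array([-3.10692702e+00, -4.56547754e-01,  3.68833116e-04]), 'contact_force': array([-0.40604659,  0.45650216, -0.37552792]), 'moment': array([ 0.00969657, -0.02484088,  0.02783154]), 'gripper_force': 0.0, 'finger_gap': 0.09407377819397462}
0.017
scene {'camera_matrix': array([[453.64681328,   0.        , 321.28352144],
       [  0.        , 453.64681328, 197.80484295],
       [  0.        ,   0.        ,   1.        ]]), 'xyz': array([1.00098449, 0.14908457, 0.80281042]), 'rotation': array([-1.5912202 , -2.16823686,  0.71188112])}
side {'camera_matrix': array([[375.86260021,   0.        , 323.38623468],
       [  0.        , 375.86260021, 202.14106821],
       [  0.        ,   0.        ,   1.        ]]), 'xyz': array([ 0.20099769, -0.52276456,  0.69300068]), 'rotation': array([-2.25678047,  0.6783242 , -0.25913958])}
wrist {'camera_matrix': array([[281.15360287,   0.        , 313.50293609],
       [  0.        , 281.15360287, 195.26928182],
       [  0.        ,   0.        ,   1.        ]]), 'xyz': array([ 0.27654083, -0.62125117,  0.38390237]), 'rotation': array([ 2.32415066, -1.72863178, -0.25694647])}
```

View pics/scene0.png

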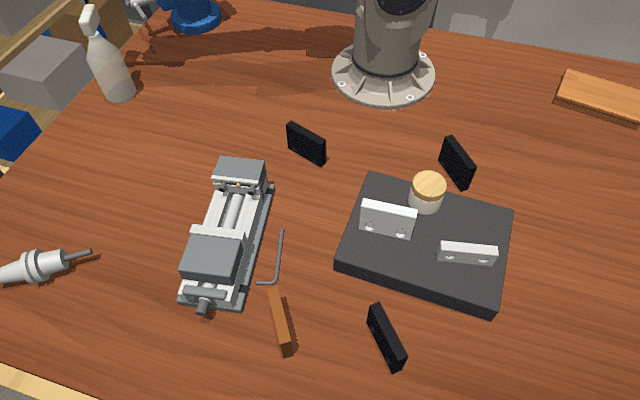

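View pics/side0.png

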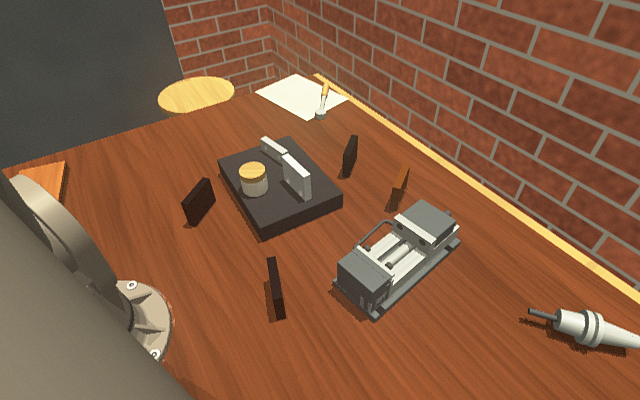

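Candidates for the soft jaw in the scene view:
- Bright tall block with two round-bottomed holes at (388,220). This matches the description.
- Lower steel block at (467,253), the hard jaw.
- Black look-alikes at (306,143), (457,162) and (386,337).
- Brown look-alike at (281,322).

The vise's fixed jaw with the screws is at (240,180), facing +x. I'll check this choice in a close crop.

Run:
```python
import cv2,numpy as np
a=cv2.imread("pics/scene0.png");b=cv2.imread("pics/side0.png")
def cr(im,x,y,w,h,k): 
    return cv2.resize(im[y:y+h,x:x+w],None,fx=k,fy=k,interpolation=cv2.INTER_CUBIC)
A=cr(a,350,190,80,60,5);B=cr(a,200,150,80,60,5);C=cr(b,250,140,80,60,5);D=cr(b,330,220,80,60,5)
cv2.imwrite("pics/crop1.png",np.vstack([np.hstack([A,B]),np.hstack([C,D])]))
```

```text
(no output)
```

View pics/crop1.png

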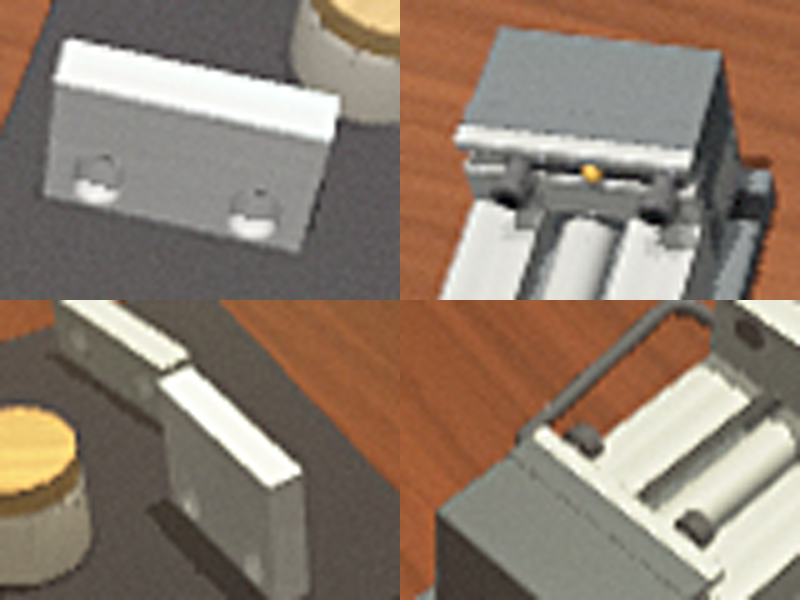

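The block at (388,220) has the keyholes and a tall solid top, so it is the soft jaw. The screw heads are at crop B (512,185) and (660,200), and the plunger at (592,173). Next I'll triangulate.

```bash
cat > h.py <<'E'
import numpy as np,cv2
from scipy.spatial.transform import Rotation as R
from plant import ctrl
def ray(c,p):
    d=np.linalg.inv(c["camera_matrix"])@[p[0],p[1],1.]
    d=R.from_rotvec(c["rotation"]).apply(d);return np.array(c["xyz"]),d/np.linalg.norm(d)
def tri(obs):
    A=np.zeros((3,3));b=np.zeros(3);rs=[ray(c,p) for c,p in obs]
    for o,d in rs: M=np.eye(3)-np.outer(d,d);A+=M;b+=M@o
    x=np.linalg.solve(A,b);return x,[round(1e3*np.linalg.norm(np.cross(x-o,d)),1) for o,d in rs]
def onz(c,p,z):
    o,d=ray(c,p);return o+d*(z-o[2])/d[2]
def proj(c,X):
    v=R.from_rotvec(c["rotation"]).inv().apply(np.array(X)-c["xyz"]);q=c["camera_matrix"]@v;return q[:2]/q[2]
E
python3 - <<'E'
from h import *
np.set_printoptions(precision=4,suppress=True)
S=ctrl.calibration("scene");T=ctrl.calibration("side")
f=lambda u,v,x0,y0,ox,oy:(x0+(u-ox+.5)/5-.5,y0+(v-oy+.5)/5-.5)
A=lambda u,v:f(u,v,350,190,0,0)
B=lambda u,v:f(u,v,200,150,400,0)
C=lambda u,v:f(u,v,250,140,0,300)
D=lambda u,v:f(u,v,330,220,400,300)
for n,a,c in [("-y back",(64,40),(272,488)),("+y back",(340,97),(160,378)),("+y front",(333,140),(190,365)),("-y front",(56,83),(300,468))]:
    print(n,*tri([(S,A(*a)),(T,C(*c))]))
for n,a,c in [("jaw top +y",(692,153),(540,428)),("jaw top -y",(458,128),(720,578)),("jaw toplow +y",(690,170),(540,428)),("jaw toplow -y",(455,145),(720,578)),("head +y",(660,200),(585,440)),("head -y",(512,180),(693,527))]:
    print(n,*tri([(S,B(*a)),(T,D(*c))]))
print("plunger",onz(S,B(592,173),.0825))
for u,v in((692,153),(458,128),(690,170),(455,145)):print(onz(S,B(u,v),.095))
E
```

```text
-y back [0.5147 0.0665 0.1288] [np.float64(0.9), np.float64(0.9)]
+y back [0.511  0.1677 0.1307] [np.float64(0.6), np.float64(0.6)]
+y front [0.529  0.1691 0.1299] [np.float64(0.2), np.float64(0.2)]
-y front [0.5332 0.0695 0.1293] [np.float64(0.5), np.float64(0.5)]
jaw top +y [ 0.5124 -0.1454  0.098 ] [np.float64(1.2), np.float64(1.2)]
jaw top -y [ 0.5265 -0.2407  0.0958] [np.float64(0.9), np.float64(0.9)]
jaw toplow +y [ 0.516  -0.1437  0.0931] [np.float64(0.5), np.float64(0.5)]
jaw toplow -y [ 0.5304 -0.2395  0.0907] [np.float64(0.8), np.float64(0.8)]
head +y [ 0.53   -0.1534  0.0863] [np.float64(1.2), np.float64(1.2)]
head -y [ 0.5384 -0.2128  0.0873] [np.float64(0.4), np.float64(0.4)]
plunger [ 0.5222 -0.1856  0.0825]
[ 0.5095 -0.1458  0.095 ]
[ 0.5254 -0.2405  0.095 ]
[ 0.5176 -0.1433  0.095 ]
[ 0.5337 -0.2378  0.095 ]
```

```bash
cat >> h.py <<'E'
def mv(pos,yaw,tilt=(0,0)):
    "tool shift mm & turn deg from measured pose to TCP pos, pointing down with tool x at yaw (rad)"
    s=ctrl.get_state();r0=R.from_rotvec(s["orientation"])
    x=np.array([np.cos(yaw),np.sin(yaw),0]);z=np.array([0,0,-1.]);y=np.cross(z,x)
    r1=R.from_matrix(np.c_[x,y,z])
    return (r0.inv().apply(np.array(pos)-s["tcp_pos"])*1e3).round(2),np.degrees((r0.inv()*r1).as_rotvec()).round(2)
E
python3 - <<'E'
from h import *
np.set_printoptions(precision=4,suppress=True)
s=ctrl.get_state();c=ctrl.calibration("wrist");r=R.from_rotvec(s["orientation"])
print(r.as_matrix());print("cam in tool",r.inv().apply(c["xyz"]-s["tcp_pos"]),"\n",(r.inv()*R.from_rotvec(c["rotation"])).as_matrix())
print(mv((.54,-.20,.25),np.pi/2+.147))
print(onz(ctrl.calibration("scene"),(429,184),.115))
E
```

```text
[[ 0.9577  0.2877 -0.0004]
 [ 0.2877 -0.9577  0.0009]
 [-0.0001 -0.001  -1.    ]]
cam in tool [ 0.0862 -0.0003 -0.1621] 
 [[-0.0002 -0.9574 -0.2886]
 [ 1.     -0.0001 -0.0005]
 [ 0.0005 -0.2886  0.9574]]
(array([ 459.67, -327.82,  -27.77]), array([ -0.05,  -0.04, -81.7 ]))
[0.4351 0.1787 0.115 ]
```

Emit:
{"name": "play_rows", "arguments": {
  "commands": [
    [460,-328,40,0,0,-81.7,0.3],
    [460,-328,40,0,0,-81.7,0.3],
    [460,-328,40,0,0,-81.7,0.3],
    [460,-328,40,0,0,-81.7,0.3],
    [460,-328,40,0,0,-81.7,0.3],
    [460,-328,40,0,0,-81.7,0.3],
    [460,-328,40,0,0,-81.7,0.3],
    [460,-328,40,0,0,-81.7,0.3],
    [460,-328,40,0,0,-81.7,0.3],
    [460,-328,40,0,0,-81.7,0.3],
    [460,-328,40,0,0,-81.7,0.3],
    [460,-328,40,0,0,-81.7,0.3]
  ]
}}

```text
t: 1.35
tcp_pos: [0.5428, -0.1949, 0.1822]
orientation: [-2.045, -2.384, -0.003]
contact_force: [0.9, -0.9, -1.1]
finger_gap: 0.0654
gripper_force: 0.0
```

Emit:
{"name": "play_rows", "arguments": {
  "commands": [
    [0,0,0,0,0,0,0.5],
    [0,0,0,0,0,0,0.5],
    [0,0,0,0,0,0,0.5]
  ]
}}

```text
t: 1.65
tcp_pos: [0.5396, -0.2014, 0.1825]
orientation: [-2.055, -2.377, 0.001]
contact_force: [-0.2, 0.3, -0.8]
finger_gap: 0.048
gripper_force: 0.0
```

Run:
```python
from h import *
s=ctrl.get_state();print(s["t"],s["tcp_pos"],s["finger_gap"],s["contact_force"])
c=ctrl.calibration("wrist");np.savez("w1.npz",**c)
cv2.imwrite("pics/w1.png",ctrl.camera("wrist")[:,:,::-1])
print(proj(c,(.5215,-.192,.095)))
```

```text
1.65 [ 0.53956004 -0.20141256  0.18245341] 0.048035157028585414 [-0.15928122  0.25163936 -0.79610227]
[294.06661989 193.23052756]
```

View pics/w1.png

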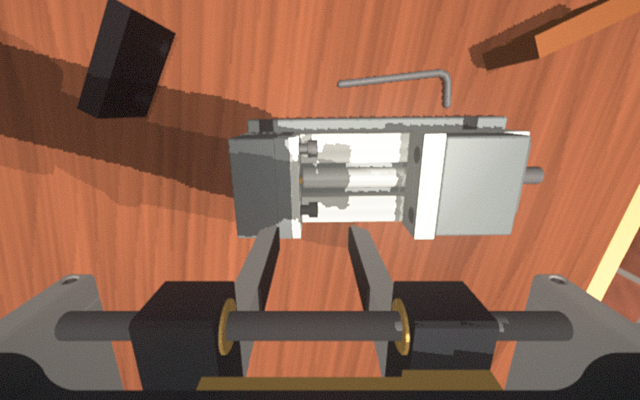

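Run:
```python
import cv2
a=cv2.imread("pics/w1.png")[125:245,265:335]
cv2.imwrite("pics/crop2.png",cv2.resize(a,None,fx=5,fy=5,interpolation=cv2.INTER_CUBIC))
```

```text
(no output)
```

View pics/crop2.png

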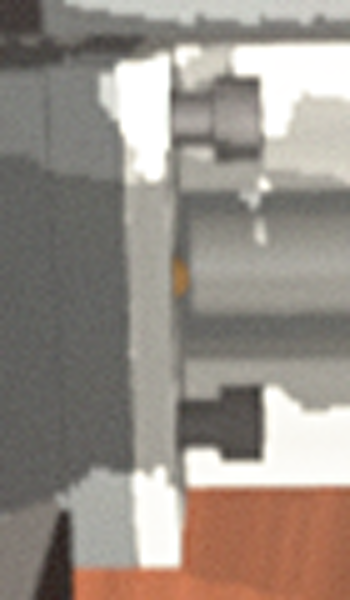

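Run:
```python
from h import *
np.set_printoptions(precision=4,suppress=True)
c=dict(np.load("w1.npz"))
P=lambda u,v:(265+(u+.5)/5-.5,125+(v+.5)/5-.5)
a=onz(c,P(173,52),.095);b=onz(c,P(182,568),.095)
print(a,b,"yaw",np.arctan2(-(a-b)[0],(a-b)[1]),np.linalg.norm(a-b))
h1=onz(c,P(240,119),.0825);h2=onz(c,P(242,423),.0825);m=(h1+h2)/2
print(h1,h2,np.linalg.norm(h1-h2),"yaw",np.arctan2(-(h1-h2)[0],(h1-h2)[1]),m)
e1=onz(c,P(261,119),.0825);e2=onz(c,P(264,423),.0825)
y=np.arctan2(-(a-b)[0],(a-b)[1]);X=np.array([np.cos(y),np.sin(y)]);Y=np.array([-X[1],X[0]])
f=(a+b)[:2]/2
for p in(h1,h2,e1,e2,onz(c,P(187,277),.0825),a,b):print((p[:2]-f)@X,(p[:2]-f)@Y)
# cross-view: heads/scene triangulation
S=ctrl.calibration("scene")
B=lambda u,v:(200+(u-400+.5)/5-.5,150+(v+.5)/5-.5)
for s,w in(((690,170),(173,52)),((455,145),(182,568)),((592,173),(184,277))):print(tri([(S,B(*s)),(c,P(*w))]))
print(mv((.522,.118,.22),np.pi/2+.04))
```

```text
[ 0.5193 -0.1389  0.095 ] [ 0.5338 -0.2362  0.095 ] yaw 0.14792010907632505 0.09834776633728927
[ 0.5327 -0.1503  0.0825] [ 0.5417 -0.2094  0.0825] 0.05972978615529997 yaw 0.15050677722486966 [ 0.5372 -0.1798  0.0825]
0.011565539727984495 0.0359369433224384
0.01172004069106114 -0.023792643011390096
0.015457088229601222 0.03592515742281362
0.016066562115324694 -0.023805236212588458
0.0012952206500335235 0.005879744344497819
-1.8304053826764187e-18 0.04917388316864462
-2.2602467325642947e-18 -0.04917388316864465
(array([ 0.5202, -0.1399,  0.0997]), [np.float64(1.6), np.float64(1.6)])
(array([ 0.5339, -0.2369,  0.0951]), [np.float64(0.7), np.float64(0.7)])
(array([ 0.5269, -0.181 ,  0.0898]), [np.float64(1.2), np.float64(1.2)])
(array([318.66,  28.66, -37.59]), array([-0.02,  0.03,  6.  ]))
```

The pair of screws sits about 6 mm to +y of the jaw middle, and the vise yaw is 0.148 rad. Next I'll hover over the soft jaw.

Emit:
{"name": "play_rows", "arguments": {
  "commands": [
    [318,28,-30,0,0,6,0.5],
    [318,28,-30,0,0,6,0.5],
    [318,28,-30,0,0,6,0.5],
    [318,28,-30,0,0,6,0.5],
    [318,28,-30,0,0,6,0.5],
    [318,28,-30,0,0,6,0.5],
    [318,28,-30,0,0,6,0.5],
    [318,28,-30,0,0,6,0.5],
    [318,28,-30,0,0,6,0.5],
    [318,28,-30,0,0,6,0.5],
    [318,28,-30,0,0,6,0.5]
  ]
}}

```text
t: 2.8
tcp_pos: [0.5217, 0.117, 0.2124]
orientation: [2.177, 2.265, -0.001]
contact_force: [-0.3, 0.5, -0.0]
finger_gap: 0.0472
gripper_force: 0.0
```

Run:
```python
from h import *
s=ctrl.get_state();print(s["t"],s["tcp_pos"],s["finger_gap"],s["contact_force"])
c=ctrl.calibration("wrist");np.savez("w2.npz",**c)
im=ctrl.camera("wrist")[:,:,::-1];cv2.imwrite("pics/w2.png",im)
u,v=proj(c,(.522,.118,.129)).astype(int);print(u,v)
x,y=u-50,v-60;print(x,y)
cv2.imwrite("pics/crop3.png",cv2.resize(im[y:y+120,x:x+100],None,fx=5,fy=5,interpolation=cv2.INTER_CUBIC))
```

```text
2.8 [0.52170182 0.11703923 0.21235735] 0.04719297002384701 [-0.29916952  0.53467694 -0.04552763]
312 206
262 146
```

View pics/crop3.png

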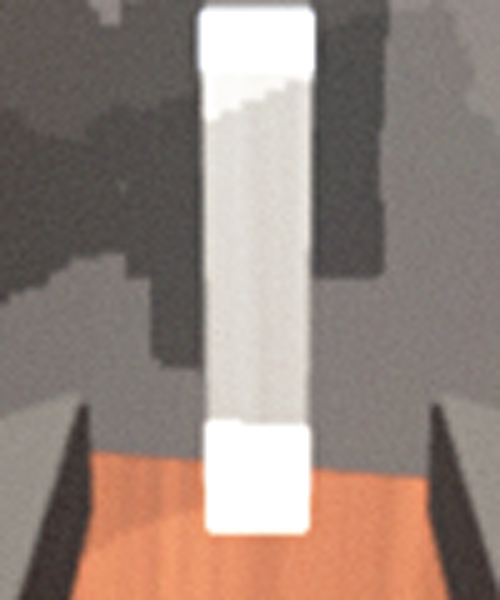

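Run:
```python
from h import *
np.set_printoptions(precision=4,suppress=True)
c=dict(np.load("w2.npz"))
P=lambda u,v:(262+(u+.5)/5-.5,146+(v+.5)/5-.5)
q=[onz(c,P(*p),.129) for p in((199.5,6),(314.5,6),(205.5,534),(310.5,534))]
print(np.array(q))
a=(q[0]+q[1])/2;b=(q[2]+q[3])/2;d=a-b
print("c",(a+b)/2,"yaw",np.arctan2(-d[0],d[1]),np.linalg.norm(d))
for i,j in((0,2),(1,3)):
    d=q[i]-q[j];print(np.arctan2(-d[0],d[1]))
S=ctrl.calibration("scene");T=ctrl.calibration("side")
A=lambda u,v:(350+(u+.5)/5-.5,190+(v+.5)/5-.5)
C=lambda u,v:(250+(u+.5)/5-.5,140+(v-300+.5)/5-.5)
for s,t,w in(((64,40),(272,488),(205.5,534)),((340,97),(160,378),(199.5,6)),((333,140),(190,365),(314.5,6)),((56,83),(300,468),(310.5,534))):print(tri([(S,A(*s)),(T,C(*t)),(c,P(*w))]))
m=(a+b)/2
print(mv((m[0],m[1],.129-.0145),np.pi/2+.042))
```

```text
[[0.5106 0.1718 0.129 ]
 [0.5305 0.1726 0.129 ]
 [0.5145 0.0701 0.129 ]
 [0.5349 0.0709 0.129 ]]
c [0.5226 0.1214 0.129 ] yaw 0.04093467357747727 0.10181198126788694
0.03867098872231774
0.0431983980765048
(array([0.5146, 0.0676, 0.1276]), [np.float64(1.4), np.float64(1.4), np.float64(1.5)])
(array([0.5108, 0.1696, 0.1295]), [np.float64(1.8), np.float64(1.4), np.float64(2.3)])
(array([0.5297, 0.1707, 0.1291]), [np.float64(1.9), np.float64(0.6), np.float64(2.1)])
(array([0.5339, 0.0701, 0.1289]), [np.float64(1.0), np.float64(0.8), np.float64(1.2)])
(array([ 4.07,  1.05, 97.94]), array([-0.  ,  0.02, -0.11]))
```

Emit:
{"name": "play_rows", "arguments": {
  "commands": [
    [3,1,30,0,0,0,0.5],
    [3,1,60,0,0,0,0.5],
    [3,1,85,0,0,0,0.5],
    [3,1,97.5,0,0,0,0.5],
    [3,1,97.5,0,0,0,0.5],
    [3,1,97.5,0,0,0,0.5]
  ]
}}

```text
t: 3.45
tcp_pos: [0.5229, 0.1217, 0.1158]
orientation: [2.174, 2.267, 0.001]
contact_force: [0.8, 0.1, -0.5]
finger_gap: 0.0473
gripper_force: 0.0
```

Emit:
{"name": "play_rows", "arguments": {
  "commands": [
    [0,0,0,0,0,0,1],
    [0,0,0,0,0,0,1],
    [0,0,0,0,0,0,1],
    [0,0,0,0,0,0,1],
    [0,0,0,0,0,0,1],
    [0,0,0,0,0,0,1],
    [0,0,0,0,0,0,1],
    [0,0,0,0,0,0,1]
  ],
  "grip_force": 55
}}

```text
t: 4.25
tcp_pos: [0.5226, 0.1218, 0.1155]
orientation: [2.174, 2.267, 0.001]
contact_force: [-1.5, -1.7, 6.9]
finger_gap: 0.0184
gripper_force: 55.0
```

Emit:
{"name": "play_rows", "arguments": {
  "commands": [
    [0,0,-10,0,0,0,1],
    [0,0,-40,0,0,0,1],
    [0,0,-80,0,0,0,1],
    [0,0,-95,0,0,0,1],
    [0,0,-95,0,0,0,1],
    [0,0,-95,0,0,0,1]
  ]
}}

```text
t: 4.85
tcp_pos: [0.5219, 0.1213, 0.209]
orientation: [-2.174, -2.267, 0.001]
contact_force: [-0.1, -0.9, -4.3]
finger_gap: 0.0187
gripper_force: 55.0
```

```bash
cat >> h.py <<'E'
F=np.array([.5266,-.1876]);YV=.148;XV=np.array([np.cos(YV),np.sin(YV)]);YY=np.array([-XV[1],XV[0]])
def tgt(x,y,z): # jaw centre rel. face(mm), TCP pos
    p=F+x*1e-3*XV+(y+.4)*1e-3*YY;return np.array([p[0],p[1],.0825+z*1e-3+.0255])
def where():
    s=ctrl.get_state();p=s["tcp_pos"];d=p[:2]-F
    m=R.from_rotvec(s["orientation"]).as_matrix();fx,fy,fz=s["contact_force"]
    print("t",s["t"],"jaw rel x,y,z",(d@XV*1e3).round(2),(d@YY*1e3-.4).round(2),((p[2]-.108)*1e3).round(2),"yawerr",np.arctan2(m[1,0],m[0,0])-np.pi/2-YV,"tilt",m[:2,2].round(4),"F",round(fx*XV[0]+fy*XV[1],2),round(fx*YY[0]+fy*YY[1],2),round(fz,2),"M",s["moment"].round(2),"gap",s["finger_gap"])
E
python3 - <<'E'
from h import *
where()
print(mv(tgt(45,6,80),np.pi/2+YV))
E
```

```text
t 4.85 jaw rel x,y,z 40.92 305.81 100.97 yawerr -0.10603515461050037 tilt [-0.0008 -0.0005] F -0.24 -0.85 -4.28 M [-0.07 -0.09 -0.02] gap 0.018679788938982422
(array([-297.69,   35.8 ,   21.08]), array([-0.05,  0.02, -6.08]))
```

Emit:
{"name": "play_rows", "arguments": {
  "commands": [
    [-40,5,0,0,0,0,1],
    [-80,10,0,0,0,-2,1],
    [-125,16,5,0,0,-4,1],
    [-170,21,5,0,0,-6,1],
    [-215,26,10,0,0,-6.1,1],
    [-255,31,15,0,0,-6.1,1],
    [-285,34,20,0,0,-6.1,1],
    [-297.7,35.8,21,0,0,-6.1,1],
    [-297.7,35.8,21,0,0,-6.1,1],
    [-297.7,35.8,21,0,0,-6.1,1],
    [-297.7,35.8,21,0,0,-6.1,1],
    [-297.7,35.8,21,0,0,-6.1,1]
  ]
}}

```text
t: 6.05
tcp_pos: [0.5708, -0.1728, 0.1891]
orientation: [-2.048, -2.382, -0.0]
contact_force: [-0.6, -0.1, -3.4]
finger_gap: 0.0185
gripper_force: 55.0
```

Run:
```python
from h import *
where()
print(mv(tgt(40,6,26),np.pi/2+YV))
```

```text
t 6.05 jaw rel x,y,z 45.9 7.68 81.08 yawerr 0.002396306458969738 tilt [0.0001 0.0002] F -0.61 0.0 -3.38 M [-0.07 -0.1  -0.06] gap 0.018527269664785163
(array([-1.68, -5.91, 55.08]), array([ 0.01, -0.01,  0.14]))
```

Emit:
{"name": "play_rows", "arguments": {
  "commands": [
    [-0.5,-5,25,0,0,0,1],
    [-0.5,-5,45,0,0,0,1],
    [-0.5,-5,54,0,0,0,1],
    [-0.5,-5,54,0,0,0,1],
    [-0.5,-5,54,0,0,0,1],
    [-0.5,-5,54,0,0,0,1],
    [-0.5,-5,54,0,0,0,1]
  ]
}}

```text
t: 6.75
tcp_pos: [0.5663, -0.1755, 0.1359]
orientation: [2.05, 2.379, 0.001]
contact_force: [0.8, -0.5, -4.4]
finger_gap: 0.019
gripper_force: 55.0
```

Run:
```python
from h import *
where()
c=ctrl.calibration("wrist");np.savez("w3.npz",**c)
w=ctrl.camera("wrist")[:,:,::-1];d=ctrl.camera("side")[:,:,::-1];s=ctrl.camera("scene")[:,:,::-1]
for n,i in(("w3",w),("d3",d),("s3",s)):cv2.imwrite(f"pics/{n}.png",i)
r=lambda i,x,y,W,H,k:cv2.resize(i[y:y+H,x:x+W],None,fx=k,fy=k,interpolation=cv2.INTER_CUBIC)
u,v=proj(c,(*(F+.02*XV),.09)).astype(int);print(u,v)
a=r(w,u-50,v-75,100,150,4)
b=np.vstack([r(d,330,215,100,75,4),r(s,195,145,100,75,4)])
cv2.imwrite("pics/crop4.png",np.hstack([a,b]));print(u-50,v-75)
```

```text
t 6.75 jaw rel x,y,z 41.08 5.7 27.87 yawerr 0.0005657404685263379 tilt [ 0.0012 -0.0003] F 0.7 -0.66 -4.42 M [ 0.   -0.12 -0.  ] gap 0.01897669756720129
285 229
235 154
```

View pics/crop4.png

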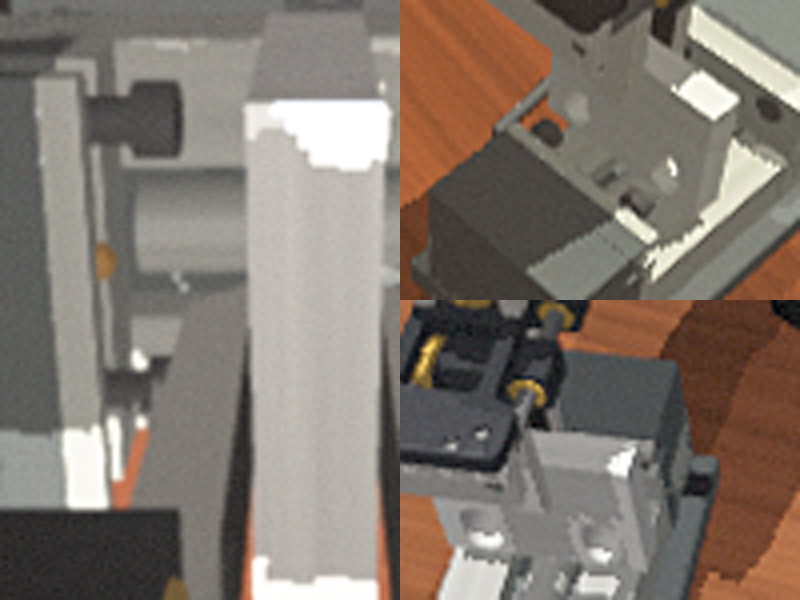

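Run:
```python
from h import *
c=dict(np.load("w3.npz"));P=lambda u,v:(235+(u+.5)/4-.5,154+(v+.5)/4-.5)
rel=lambda p:(((p[:2]-F)@XV*1e3).round(2),((p[:2]-F)@YY*1e3).round(2))
zt=.1359-.0255+.039
for n,p,z in(("jaw+y back",(247,101),zt),("jaw+y front",(388,101),zt),("head+y",(160,119),.0825),("head end",(182,119),.0825),("headbase",(148,119),.0825),("face+y",(78,77),.095),("face-y",(110,506),.095),("plunger",(105,261),.0825),("head-y",(133,383),.0825)):
    print(n,rel(onz(c,P(*p),z)))
```

```text
jaw+y back (np.float64(33.29), np.float64(55.76))
jaw+y front (np.float64(52.4), np.float64(55.77))
head+y (np.float64(11.95), np.float64(36.12))
head end (np.float64(16.29), np.float64(36.12))
headbase (np.float64(9.58), np.float64(36.12))
face+y (np.float64(-1.05), np.float64(47.29))
face-y (np.float64(0.09), np.float64(-43.39))
plunger (np.float64(-0.52), np.float64(6.07))
head-y (np.float64(3.93), np.float64(-21.68))
```

Emit:
{"name": "play_rows", "arguments": {
  "commands": [
    [0.3,-4,1,0,0,0,1],
    [0.3,-9,1,0,0,0,1],
    [0.3,-9,1,0,0,0,1],
    [0.3,-9,1,0,0,0,1],
    [0.3,-9,1,0,0,0,1]
  ]
}}

```text
t: 7.4
tcp_pos: [0.557, -0.1765, 0.1341]
orientation: [2.05, 2.38, 0.0]
contact_force: [0.7, -0.6, -3.9]
finger_gap: 0.0182
gripper_force: 55.0
```

```bash
python3 -c "
from h import *
where()"
```

```text
t 7.4 jaw rel x,y,z 31.74 6.12 26.09 yawerr 0.0006611811022753378 tilt [0.0002 0.    ] F 0.57 -0.72 -3.87 M [-0.05 -0.09  0.01] gap 0.018187782301402833
```

Emit:
{"name": "play_rows", "arguments": {
  "commands": [
    [0,-2,0,0,0,0,1],
    [0,-4,0,0,0,0,1],
    [0,-5,0,0,0,0,1],
    [0,-6,0,0,0,0,1],
    [0,-6.5,0,0,0,0,1],
    [0,-7,0,0,0,0,1],
    [0,-7,0,0,0,0,1]
  ]
}}

```text
t: 8.1
tcp_pos: [0.5499, -0.1775, 0.134]
orientation: [-2.05, -2.38, -0.0]
contact_force: [-0.2, 0.3, -3.5]
finger_gap: 0.0186
gripper_force: 55.0
```

```bash
python3 -c "
from h import *
where()"
```

```text
t 8.1 jaw rel x,y,z 24.58 6.1 26.0 yawerr 0.0005871895154338225 tilt [0. 0.] F -0.17 0.34 -3.53 M [ 0.03 -0.07 -0.08] gap 0.01863987836885115
```

Emit:
{"name": "play_rows", "arguments": {
  "commands": [
    [0,-1,0,0,0,0,1],
    [0,-2,0,0,0,0,1],
    [0,-3,0,0,0,0,1],
    [0,-3,0,0,0,0,1]
  ]
}}

```text
t: 8.5
tcp_pos: [0.5469, -0.178, 0.134]
orientation: [-2.05, -2.38, 0.0]
contact_force: [-1.0, -1.0, -3.2]
finger_gap: 0.0187
gripper_force: 55.0
```

Emit:
{"name": "play_rows", "arguments": {
  "commands": [
    [0,-1,0,0,0,0,1],
    [0,-2,0,0,0,0,1],
    [0,-3,0,0,0,0,1],
    [0,-3,0,0,0,0,1]
  ]
}}

```text
t: 8.9
tcp_pos: [0.5439, -0.1785, 0.134]
orientation: [2.05, 2.38, -0.0]
contact_force: [0.1, -0.6, -4.6]
finger_gap: 0.0184
gripper_force: 55.0
```

The heads are entering with no contact force. I'll keep going slowly and feel for the plunger.

Emit:
{"name": "play_rows", "arguments": {
  "commands": [
    [0,-1,0,0,0,0,1],
    [0,-2,0,0,0,0,1],
    [0,-3,0,0,0,0,1],
    [0,-4,0,0,0,0,1],
    [0,-4,0,0,0,0,1]
  ]
}}

```text
t: 9.4
tcp_pos: [0.5399, -0.1791, 0.134]
orientation: [-2.05, -2.38, 0.0]
contact_force: [0.1, 0.1, -3.7]
finger_gap: 0.0191
gripper_force: 55.0
```

Emit:
{"name": "play_rows", "arguments": {
  "commands": [
    [0,-0.5,0,0,0,0,1],
    [0,-1,0,0,0,0,1],
    [0,-1.5,0,0,0,0,1],
    [0,-1.5,0,0,0,0,1]
  ]
}}

```text
t: 9.8
tcp_pos: [0.5385, -0.1792, 0.134]
orientation: [-2.05, -2.38, -0.0]
contact_force: [0.0, 0.7, -4.4]
finger_gap: 0.0187
gripper_force: 55.0
```

```bash
python3 -c "
from h import *
where()"
```

```text
t 9.8 jaw rel x,y,z 13.05 6.13 25.97 yawerr 0.0006281445947494968 tilt [-0.      0.0001] F 0.14 0.73 -4.36 M [-0.05 -0.08  0.  ] gap 0.018737948575801563
```

Emit:
{"name": "play_rows", "arguments": {
  "commands": [
    [0,-0.5,0,0,0,0,1],
    [0,-1,0,0,0,0,1],
    [0,-1,0,0,0,0,1]
  ]
}}

```text
t: 10.1
tcp_pos: [0.5376, -0.1794, 0.134]
orientation: [-2.05, -2.38, -0.0]
contact_force: [-0.3, -0.2, -4.3]
finger_gap: 0.0187
gripper_force: 55.0
```

Emit:
{"name": "play_rows", "arguments": {
  "commands": [
    [0,-0.5,0,0,0,0,1],
    [0,-0.5,0,0,0,0,1]
  ]
}}

```text
t: 10.3
tcp_pos: [0.5371, -0.1794, 0.134]
orientation: [-2.05, -2.38, -0.0]
contact_force: [-0.8, 0.2, -4.8]
finger_gap: 0.0185
gripper_force: 55.0
```

Emit:
{"name": "play_rows", "arguments": {
  "commands": [
    [0,-0.5,0,0,0,0,1],
    [0,-0.5,0,0,0,0,1]
  ]
}}

```text
t: 10.5
tcp_pos: [0.5366, -0.1795, 0.134]
orientation: [2.05, 2.38, 0.0]
contact_force: [-0.0, -0.3, -3.7]
finger_gap: 0.0185
gripper_force: 55.0
```

Emit:
{"name": "play_rows", "arguments": {
  "commands": [
    [0,-0.5,0,0,0,0,1],
    [0,-0.5,0,0,0,0,1]
  ]
}}

```text
t: 10.7
tcp_pos: [0.5361, -0.1796, 0.134]
orientation: [-2.05, -2.38, -0.0]
contact_force: [-0.8, -0.7, -4.4]
finger_gap: 0.0187
gripper_force: 55.0
```

Emit:
{"name": "play_rows", "arguments": {
  "commands": [
    [0,-0.5,0,0,0,0,1],
    [0,-0.5,0,0,0,0,1]
  ]
}}

```text
t: 10.9
tcp_pos: [0.5356, -0.1797, 0.134]
orientation: [-2.05, -2.38, -0.0]
contact_force: [-0.1, -0.3, -3.5]
finger_gap: 0.0183
gripper_force: 55.0
```

Emit:
{"name": "play_rows", "arguments": {
  "commands": [
    [0,-0.5,0,0,0,0,1],
    [0,-0.5,0,0,0,0,1]
  ]
}}

```text
t: 11.1
tcp_pos: [0.5353, -0.1797, 0.134]
orientation: [2.05, 2.38, 0.0]
contact_force: [1.1, 0.3, -4.5]
finger_gap: 0.0185
gripper_force: 55.0
```

Emit:
{"name": "play_rows", "arguments": {
  "commands": [
    [0,-0.5,0,0,0,0,1],
    [0,-0.5,0,0,0,0,1]
  ]
}}

```text
t: 11.3
tcp_pos: [0.535, -0.1798, 0.1341]
orientation: [2.05, 2.38, 0.001]
contact_force: [3.4, 0.3, -4.9]
finger_gap: 0.0187
gripper_force: 55.0
```

```bash
python3 -c "
from h import *
where()"
```

```text
t 11.3 jaw rel x,y,z 9.51 6.11 26.11 yawerr 0.0007189789340264208 tilt [0.0008 0.0001] F 3.42 -0.2 -4.85 M [ 0.07 -1.12  0.04] gap 0.01869053062628585
```

Emit:
{"name": "play_rows", "arguments": {
  "commands": [
    [0,-0.5,0,0,0,0,1],
    [0,-0.5,0,0,0,0,1]
  ]
}}

```text
t: 11.5
tcp_pos: [0.5348, -0.1797, 0.1342]
orientation: [2.049, 2.38, 0.002]
contact_force: [5.2, 0.2, -6.9]
finger_gap: 0.0187
gripper_force: 55.0
```

```bash
python3 -c "
from h import *
where()"
```

```text
t 11.5 jaw rel x,y,z 9.3 6.16 26.18 yawerr 0.0008419266751641674 tilt [0.0014 0.0001] F 5.19 -0.56 -6.87 M [ 0.14 -1.69  0.  ] gap 0.018726924339375613
```

Emit:
{"name": "play_rows", "arguments": {
  "commands": [
    [0,-0.5,0,0,0,0,1],
    [0,-1,0,0,0,0,1],
    [0,-1,0,0,0,0,1]
  ]
}}

```text
t: 11.8
tcp_pos: [0.5341, -0.1799, 0.1343]
orientation: [2.049, 2.379, 0.002]
contact_force: [7.0, 1.0, -8.0]
finger_gap: 0.0186
gripper_force: 55.0
```

```bash
python3 -c "
from h import *
where()"
```

```text
t 11.8 jaw rel x,y,z 8.59 6.12 26.26 yawerr 0.0008045715490231642 tilt [0.002  0.0001] F 7.11 -0.03 -7.97 M [ 0.22 -2.14  0.06] gap 0.01856341392132783
```

Emit:
{"name": "play_rows", "arguments": {
  "commands": [
    [0,-0.5,0,0,0,0,1],
    [0,-0.5,0,0,0,0,1]
  ]
}}

```text
t: 12.0
tcp_pos: [0.5338, -0.1799, 0.1342]
orientation: [2.049, 2.379, 0.002]
contact_force: [7.5, 0.7, -8.4]
finger_gap: 0.0186
gripper_force: 55.0
```

```bash
python3 -c "
from h import *
where()"
```

```text
t 12.0 jaw rel x,y,z 8.22 6.19 26.25 yawerr 0.0009938378325326236 tilt [0.0022 0.0002] F 7.5 -0.42 -8.4 M [ 0.2  -2.32  0.07] gap 0.018641122359500946
```

Emit:
{"name": "play_rows", "arguments": {
  "commands": [
    [0,-0.5,0,0,0,0,1],
    [0,-0.8,0,0,0,0,1],
    [0,-0.8,0,0,0,0,1]
  ]
}}

```text
t: 12.3
tcp_pos: [0.5332, -0.18, 0.1343]
orientation: [2.049, 2.379, 0.003]
contact_force: [8.4, 0.3, -9.2]
finger_gap: 0.0189
gripper_force: 55.0
```

```bash
python3 -c "
from h import *
where()"
```

```text
t 12.3 jaw rel x,y,z 7.6 6.14 26.3 yawerr 0.0009570423519273119 tilt [0.0026 0.0002] F 8.4 -0.98 -9.17 M [ 0.21 -2.65  0.05] gap 0.018905544283922368
```

Emit:
{"name": "play_rows", "arguments": {
  "commands": [
    [0,0,1,0,0,0,1],
    [0,0,2,0,0,0,1],
    [0,0,2,0,0,0,1]
  ]
}}

```text
t: 12.6
tcp_pos: [0.5335, -0.18, 0.1327]
orientation: [2.048, 2.379, 0.003]
contact_force: [8.3, 1.3, -5.1]
finger_gap: 0.019
gripper_force: 55.0
```

```bash
python3 -c "
from h import *
where()"
```

```text
t 12.6 jaw rel x,y,z 7.93 6.09 24.65 yawerr 0.0010568538199828004 tilt [ 0.0032 -0.0001] F 8.42 0.06 -5.1 M [ 0.21 -2.45  0.03] gap 0.01902616533641303
```

Emit:
{"name": "play_rows", "arguments": {
  "commands": [
    [0,-0.2,1,0,0,0,1],
    [0,-0.3,2,0,0,0,1],
    [0,-0.3,3,0,0,0,1],
    [0,-0.3,3,0,0,0,1]
  ]
}}

```text
t: 13.0
tcp_pos: [0.5333, -0.1801, 0.1297]
orientation: [2.048, 2.379, 0.003]
contact_force: [8.8, 0.4, -4.6]
finger_gap: 0.0187
gripper_force: 55.0
```

```bash
python3 -c "
from h import *
where()"
```

```text
t 13.0 jaw rel x,y,z 7.7 6.07 21.67 yawerr 0.0010064565264182035 tilt [ 0.0034 -0.0001] F 8.75 -0.94 -4.61 M [ 0.18 -2.51  0.  ] gap 0.01872686620256841
```

Emit:
{"name": "play_rows", "arguments": {
  "commands": [
    [0,0,1,0,0,0,1],
    [0,0,2,0,0,0,1],
    [0,0,3,0,0,0,1],
    [0,0,3,0,0,0,1]
  ]
}}

```text
t: 13.4
tcp_pos: [0.5332, -0.1801, 0.1266]
orientation: [2.048, 2.379, 0.003]
contact_force: [9.1, 0.7, -6.1]
finger_gap: 0.019
gripper_force: 55.0
```

```bash
python3 -c "
from h import *
where()"
```

```text
t 13.4 jaw rel x,y,z 7.63 6.06 18.61 yawerr 0.001069379518836927 tilt [ 0.0032 -0.0001] F 9.14 -0.61 -6.07 M [ 0.12 -2.56  0.02] gap 0.01901862185282071
```

Emit:
{"name": "play_rows", "arguments": {
  "commands": [
    [0,0,1,0,0,0,1],
    [0,0,2,0,0,0,1],
    [0,0,3,0,0,0,1],
    [0,0,4,0,0,0,1],
    [0,0,4,0,0,0,1]
  ]
}}

```text
t: 13.9
tcp_pos: [0.5332, -0.1801, 0.1225]
orientation: [2.048, 2.379, 0.003]
contact_force: [7.5, 1.3, -7.0]
finger_gap: 0.0188
gripper_force: 55.0
```

Emit:
{"name": "play_rows", "arguments": {
  "commands": [
    [0,0,0.7,0,0,0,1],
    [0,0,1,0,0,0,1],
    [0,0,1,0,0,0,1]
  ]
}}

```text
t: 14.2
tcp_pos: [0.5333, -0.1801, 0.1217]
orientation: [2.048, 2.379, 0.003]
contact_force: [9.0, 0.8, -3.7]
finger_gap: 0.0186
gripper_force: 55.0
```

```bash
python3 -c "
from h import *
where()"
```

```text
t 14.2 jaw rel x,y,z 7.76 6.04 13.73 yawerr 0.0010623393500865108 tilt [ 0.0034 -0.0001] F 8.99 -0.49 -3.67 M [ 0.18 -2.42  0.05] gap 0.018625877817504605
```

Emit:
{"name": "play_rows", "arguments": {
  "commands": [
    [0,0,0.5,0,0,0,1],
    [0,0,1,0,0,0,1],
    [0,0,1,0,0,0,1]
  ]
}}

```text
t: 14.5
tcp_pos: [0.5335, -0.1801, 0.1208]
orientation: [2.048, 2.378, 0.004]
contact_force: [8.5, 0.5, -2.8]
finger_gap: 0.0188
gripper_force: 55.0
```

Emit:
{"name": "play_rows", "arguments": {
  "commands": [
    [0,0,0.5,0,0,0,1],
    [0,0,1,0,0,0,1],
    [0,0,1,0,0,0,1]
  ]
}}

```text
t: 14.8
tcp_pos: [0.5335, -0.1801, 0.1206]
orientation: [2.048, 2.378, 0.003]
contact_force: [4.8, 2.1, 9.7]
finger_gap: 0.0187
gripper_force: 55.0
```

```bash
python3 -c "
from h import *
where()"
```

```text
t 14.8 jaw rel x,y,z 7.98 5.97 12.59 yawerr 0.0009444181624359838 tilt [ 0.0039 -0.0005] F 5.05 1.35 9.7 M [ 0.52 -1.26  0.06] gap 0.018706081781088738
```

It came to a hard stop at z 12.6 mm with about 10 N. I'll ease the load and let go.

Emit:
{"name": "play_rows", "arguments": {
  "commands": [
    [0,0,-0.4,0,0,0,1],
    [0,0,-0.4,0,0,0,1]
  ],
  "grip_force": 20
}}

```text
t: 15.0
tcp_pos: [0.5335, -0.1801, 0.1207]
orientation: [2.048, 2.378, 0.004]
contact_force: [6.6, 1.2, 5.0]
finger_gap: 0.0189
gripper_force: 20.0
```

Emit:
{"name": "play_rows", "arguments": {
  "commands": [
    [0,0,0,0,0,0,0.7],
    [0,0,0,0,0,0,0.6],
    [0,0,0,0,0,0,0.6],
    [0,0,0,0,0,0,0.6],
    [0,0,0,0,0,0,0.6]
  ]
}}

```text
t: 15.5
tcp_pos: [0.5314, -0.1803, 0.1193]
orientation: [-2.05, -2.38, 0.0]
contact_force: [-0.1, 0.3, -0.4]
finger_gap: 0.0374
gripper_force: 0.0
```

```bash
python3 -c "
from h import *
where()"
```

```text
t 15.5 jaw rel x,y,z 5.81 6.11 11.31 yawerr 0.0005459227767567187 tilt [-0.0004  0.0001] F -0.1 0.31 -0.43 M [-0.04 -0.11 -0.02] gap 0.037388231915094286
```

Emit:
{"name": "play_rows", "arguments": {
  "commands": [
    [0,3,-5,0,0,0,0.6],
    [0,3,-15,0,0,0,0.6],
    [0,3,-40,0,0,0,0.6],
    [0,3,-80,0,0,0,0.6],
    [0,3,-110,0,0,0,0.6],
    [0,3,-110,0,0,0,0.6],
    [0,3,-110,0,0,0,0.6],
    [0,3,-110,0,0,0,0.6]
  ]
}}

```text
t: 16.3
tcp_pos: [0.5341, -0.1797, 0.2289]
orientation: [-2.05, -2.38, 0.001]
contact_force: [0.1, -0.4, 0.1]
finger_gap: 0.0375
gripper_force: 0.0
```

Run:
```python
from h import *
where()
c=ctrl.calibration("wrist");np.savez("w4.npz",**c)
w=ctrl.camera("wrist")[:,:,::-1];d=ctrl.camera("side")[:,:,::-1];s=ctrl.camera("scene")[:,:,::-1]
r=lambda i,x,y,W,H,k:cv2.resize(i[y:y+H,x:x+W],None,fx=k,fy=k,interpolation=cv2.INTER_CUBIC)
u,v=proj(c,(*(F+.02*XV),.09)).astype(int)
a=r(w,u-50,v-75,100,150,4)
b=np.vstack([r(d,330,215,100,75,4),r(s,195,145,100,75,4)])
cv2.imwrite("pics/crop5.png",np.hstack([a,b]));print(u-50,v-75)
```

```text
t 16.3 jaw rel x,y,z 8.57 6.26 120.87 yawerr 0.0006622352056936676 tilt [-0.0009  0.0003] F 0.0 -0.44 0.12 M [-0.05 -0.12  0.  ] gap 0.03752919438699614
272 121
```

View pics/crop5.png

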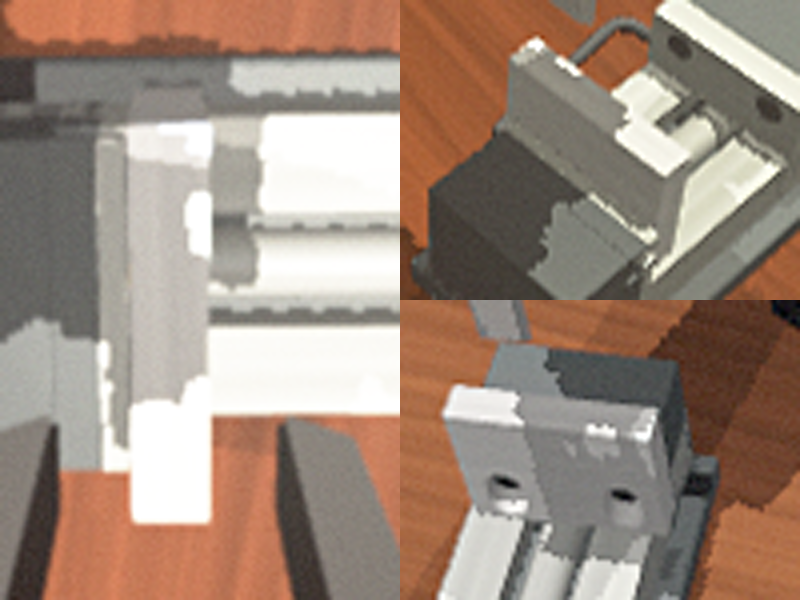

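The pictures show the soft jaw hanging upright and square, with the heads at the top of the counterbores at (505,482) and (622,495) in the crop. One numeric check, then I hand in.

Run:
```python
from h import *
c=dict(np.load("w4.npz"));P=lambda u,v:(272+(u+.5)/4-.5,121+(v+.5)/4-.5)
rel=lambda p:(((p[:2]-F)@XV*1e3).round(1),((p[:2]-F)@YY*1e3).round(1))
for p,z in(((130,122),.1345),((211,122),.1345),((131,523),.1345),((211,523),.1345),((130,470),.095)):print(rel(onz(c,P(*p),z)))
print(ctrl.finish_job())
```

```text
(np.float64(1.5), np.float64(56.5))
(np.float64(19.9), np.float64(56.5))
(np.float64(0.8), np.float64(-44.8))
(np.float64(21.0), np.float64(-44.8))
(np.float64(-0.8), np.float64(-48.8))
the job is handed in; nothing more can be done
None
```

The soft jaw is hanging on both screws, pulled down to its hard stop and released. I handed the job in at about 16.5 s; the hand-in gave no verdict, but the last pictures show it upright, square and about 2 mm off the fixed jaw's face.

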